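# Clamp a test coupon to the first click

## Task

Swing the clear guard of the coupon clamp up and back past its balance point so that it stays open on its own, and lay the dark grey metal coupon flat on the stage, centred between the two jaws with its long side running from jaw to jaw. Then turn the red wing knob clockwise (seen from above) until the jaws grip the coupon and the slip clutch clicks once: stop at that first click, let go, and leave the guard open. Do not knock over or shift the spray can, dropper bottle, vial and tub that stand close by.

Things in the scene. Friction and masses are not known exactly. Their poses are not given: they have to be found in the camera images.
- clamp: Coupon clamp, fixed on the bench. Origin on the bench top, z up; grey base plate 12 mm high, spanning x -87..+88, y -150..+75 mm. x points from the guard's handle (front) to its hinge (back); y from the red knob to the fixed jaw. Blue gear housing 64 x 50 mm, 45 mm high, centred at x -20, y -120 mm.
- stage (a point): Centre of the coupon's place on top of the raised stage (clamp frame x -20, y 0, z 30 mm; axes as the clamp). The stage and both jaws are only 40 mm wide in x and the base beside them is 12 mm high, so fingertips can go down beside a coupon lying on it. Fixed jaw: face 37.5 mm away at +y, top 45 mm above the bench.
- jaw (a joint): Slide of the moving jaw towards the fixed jaw (along +y), m. 0 = fully back, gap between the faces 97 mm; gap = 97 mm minus this. Both faces touch the coupon at about 0.022; its face is sprung and gives some 4 mm more before the clutch clicks. Jaw top 45 mm above the bench. Driven only by the knob: 10 mm per rad. It may push the coupon along the stage to the fixed jaw.
- collar (a joint): Turn, rad, of the aluminium collar (52 mm wide) under the knob, clockwise from above positive, counted from the jaw fully back. It starts somewhere between 0.2 and 0.8 and stays where it is left. Jaw slide = 0.010 x this value. At the click it stands near 2.6.
- knob (a joint): Slip of the knob past the collar, rad, clockwise positive; 0 at the start (knob's white line over the collar's black line). Stays under 0.1 while the knob only drives the collar (0.15 Nm). As the jaws grip, slip and torque grow, peak 0.24 Nm at 0.17-0.28, and the torque falls away: one click = 0.70. Let go past 0.42 it goes on to 0.6-0.77 by itself; before, not. Second click: past 1.05.
- knob_grip (a point): Grip point on the knob's vertical axis, 81 mm above the bench (clamp frame x -20, y -120 mm). The red wing is 46 mm long along this frame's x axis, 12 mm thick along y, 36 mm tall (54 to 92 mm above the bench), and turns with the knob; z up.
- guard (a joint): Angle of the clear guard, rad: 0 = lying shut over the stage, grows as it swings up and back; balanced at about 1.57, falls on from there to a stop at 2.1 and stays there. Below that it falls shut. Weighs 0.13 kg. Guard 135 mm wide, yellow rims.
- guard_hinge (a point): Middle of the guard's hinge axis, which runs along y: 57 mm above the bench, at x +79 mm of the clamp frame. Axes as the clamp.
- guard_bar (a point): Middle of the guard's black round handle bar: 10 mm thick, 80 mm long along y, parallel to the hinge and 180 mm from it; 46 mm open between bar and guard, 70 mm between its side arms. 57 mm above the bench when shut, at clamp frame x -101 mm, in front of the base plate. Turns with the guard.
- coupon: Dark grey metal plate, 50 x 76 x 9 mm (x, y, z of its frame), loose, lying flat on the bench; 0.08 to 0.17 kg. Origin: centre of its underside.
- spray: Spray can with red band, 53 mm wide, 164 mm tall, loose. Origin: centre of its underside. Leave alone.
- dropper: White dropper bottle with a blue tip, 34 mm wide, 88 mm tall, loose. Origin: centre of its underside. Leave alone.
- vial: Glass vial with black cap, 23 mm wide, 48 mm tall, loose. Origin: centre of its underside. Leave alone.
- tub: White lidded tub, 68 mm wide, 65 mm tall, loose. Origin: centre of its underside. Leave alone.
There are look-alikes about, which are no part of the job. Of the things like the coupon, leave any that is blue; of the rest the larger one is meant.

How it is judged:
By the outcome, as a careful person would: the job done as asked, in the order asked, and still so for the second after the job is handed in, with the robot touching nothing.
It also fails if it takes over 72 s, if anything falls off the work surface, if the arm or the gripper's body presses on something with over 40 N, if the wrist force passes 120 N, or if a joint passes its speed limit or range.

## Robot

A 6-joint arm with a two-finger parallel gripper is mounted at the origin on a cart in front of the work surface, level with it; the furniture and walls round the work are solid. World frame = base frame: x ahead of the robot, y to its left, z up, the work surface at z = 0. Lengths are in m, angles in rad, forces in N, time in s.
With the tool pointing down it reaches from about 0.425 to 0.95 m from the base axis. Payload 14.7 kg.
Tool frame: the origin (TCP) lies midway between the tips of the shut fingers; the grasp point (between the pads) lies 19 mm behind it; z points along the fingers, y is the direction in which the jaws open and shut (so a half turn about z gives the same grasp; the last joint's range is limited). The gripper opens to 85 mm and grips with 20 to 120 N. Pads are 22 mm wide; open, the fingers measure 114 mm over their backs; the gripper's body (76 mm by 85 mm) begins 54 mm behind the grasp point. The pads swing forward as they close: fully open they stand 13 mm farther back than shut.
Start: joints at [1.298, 0.48, 1.596, -0, 1.065, -0.047], TCP at [0.146, 0.633, 0.231] pointing down, gripper open.
Joint ranges: [-2.75, 2.75], [-0.82, 2.05], [0.23, 2.67], [-1.56, 4.7], [0.09, 2.69], [-2.92, 2.92]. Speed limits (rad/s): [1.89, 1.89, 2.39, 3.01, 3.01, 3.01].

## Interface

Orientations are given as a unit quaternion [x, y, z, w].
In Python, from plant import robot gives the robot as it stands. The module is installed in compiled form; this text tells all that it offers.
- The arm moves only by the tool drive_tool, never from a script. Its argument "moves" is text: rows parted by semicolons, each of 7 numbers parted by spaces: the shift along the tool's x, y, z in m, then the turn, a rotation vector about the tool's x, y, z in rad, then the opening, from -1 (shut) to 1 (fully open). In form: dx dy dz ax ay az fingers; .... A call has exactly 10 rows; each row is the pose to reach, as a shift and turn from the pose commanded when the call began, along the tool's axes at that moment; what a row does not reach only later rows make up. A row lasts 1/10 s, in which the tool goes at most 50 mm and 8.59 degrees, less where a joint would pass 70% of its speed; a pose out of reach is approached as far as the arm can. A call with a gripper value outside its range is refused whole. The fingers move at their own pace and stop on an object; the grip force is fixed at half the most. Time passes only in rows, so rows that repeat a pose let the fingers close, or fill a call up. It gives the time, the measured TCP pose, the force and the opening at its end, in the units of the state.
- robot.get_state(): the state, without advancing time (a new reading comes with each control period).
- robot.camera(name): name is "scene" or "top" or "wrist"; returns a dict with "frame" (480x640x3 uint8, red, green, blue), "K" (3x3 intrinsics, pixels), "position" and "orientation" of the camera in the world; the wrist camera has in their place "tool_from_camera" (4x4, takes a point from camera to tool coordinates, whose origin is the TCP and whose axes are the flange's). Camera axes: x right, y down, z forward; pixel columns grow to the right and rows downward; lengths in m; the calibration is good to about 2 mm. A picture is of the moment at which its call begins: read the wrist's pose just before it. There is no depth.
- robot.sign_off(): hands the job in, once; it reports no verdict.
The state is a dict: "time": time; "q": joint angles; "dq": joint speeds; "joint_torque": joint torques, N m; "tcp_pos": TCP position; "tool_rot": TCP orientation; "force": force on the tool from outside, world axes, zero at the start; "ft_torque": the same for the moment, N m; "width": finger opening in m.
Only numpy, scipy, OpenCV 4.12 (cv2) and the standard library are available. Lean on these libraries where they do the work, as an engineer would, in place of code of your own. Each camera call takes 0.05 s, during which the arm holds its last target. There are 200 camera calls.

## Working session

There is one attempt and no reset: what is moved stays moved. The work goes in short steps, Python scripts to look and compute and a tool call to move; the robot and the scene stay as the last step left them, time stands still between calls to the robot, and variables do not carry over. Pictures are saved under pics/ and viewed, about 8 in all and at most 12, crops included, and the job is handed in when it is done.

Besides the shell and the picture viewer there is one more tool, called after "Request:" by a JSON object that holds its "method" and its "body", one argument or row to a line. drive_tool: Moves the arm, as the interface text tells. Its arguments: {"type":"object","properties":{"moves":{"type":"string"}},"required":["moves"]}

```bash
mkdir -p pics
cat > h.py <<'E'
import numpy as np, cv2
from scipy.spatial.transform import Rotation as R
from plant import robot
def cam(n):
    s=robot.get_state(); c=robot.camera(n)
    if n=="wrist":
        T=np.eye(4);T[:3,:3]=R.from_quat(s["tool_rot"]).as_matrix();T[:3,3]=s["tcp_pos"]
        M=T@np.array(c["tool_from_camera"]); c["P"]=M[:3,3]; c["R"]=M[:3,:3]
    else:
        c["P"]=np.array(c["position"]); c["R"]=R.from_quat(c["orientation"]).as_matrix()
    return c
def ray(c,u,v,z):
    d=c["R"]@np.linalg.inv(np.array(c["K"]))@np.array([u,v,1.]); return c["P"]+d*(z-c["P"][2])/d[2]
def proj(c,p):
    q=np.array(c["K"])@(c["R"].T@(np.array(p)-c["P"])); return q[:2]/q[2]
def save(c,n): cv2.imwrite("pics/"+n+".png",c["frame"][:,:,::-1])
E
python3 - <<'E'
from h import *
import pickle
for n in ("top","scene"):
    c=cam(n); save(c,n+"0"); pickle.dump(c,open(n+"0.pkl","wb")); print(n,c["P"],c["R"].round(3).tolist(),np.array(c["K"]).tolist())
s=robot.get_state();print(s)
E
```

```text
top [ 0.32482621 -0.01619493  1.10775598] [[0.008, -0.986, 0.165], [-1.0, -0.009, -0.004], [0.005, -0.165, -0.986]] [[535.7269298682633, 0.0, 320.2269820981199], [0.0, 535.7269298682633, 242.97663930080822], [0.0, 0.0, 1.0]]
scene [ 0.08467331 -0.65794719  0.62030017] [[0.838, -0.303, 0.454], [-0.545, -0.483, 0.685], [0.012, -0.822, -0.57]] [[485.329520023848, 0.0, 320.4788578779701], [0.0, 485.329520023848, 245.20362507319078], [0.0, 0.0, 1.0]]
{'time': 0.1, 'q': array([ 1.29838439e+00,  4.80759890e-01,  1.59681980e+00, -1.99864462e-05,
        1.06510877e+00, -4.66073176e-02]), 'dq': array([-2.13878921e-04, -1.70800520e-03, -1.72734651e-03,  1.75392588e-05,
       -1.22649675e-04, -6.95645863e-07]), 'joint_torque': array([ 2.23985975e-03, -9.52253866e+01, -4.31052768e+01,  9.66818493e-05,
        4.88563936e-03, -4.77009007e-05]), 'tcp_pos': array([0.14541765, 0.6331371 , 0.23073923]), 'tool_rot': array([ 1.12657773e-01,  9.93633698e-01, -5.42334752e-04, -7.83966301e-05]), 'force': array([-1.68888381,  0.23195365, -0.13499475]), 'ft_torque': array([ 0.07812427, -0.01126305,  0.02394703]), 'width': 0.0856152254006665}
```

View pics/top0.png

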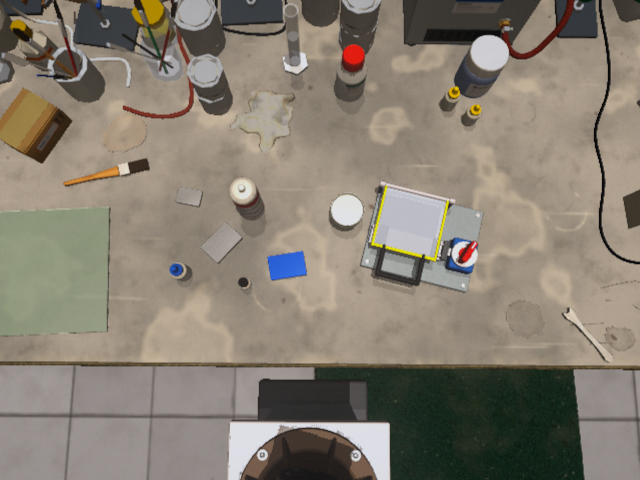

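View pics/scene0.png

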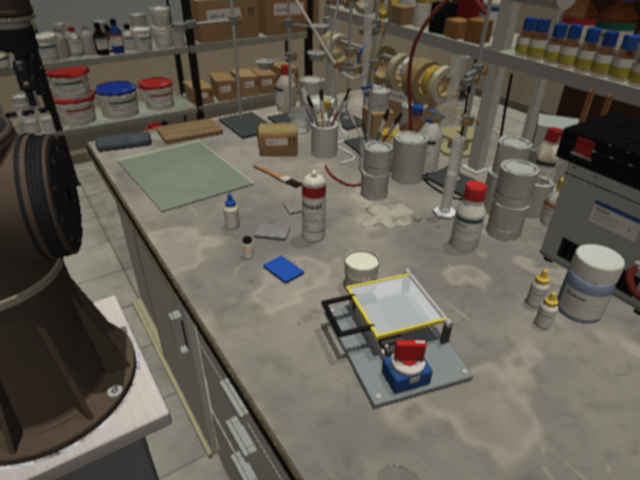

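Top view: clamp around (425,240) with the handle towards the robot, the bar at (398,281) and the knob at (465,252). The coupon is the larger grey plate at (221,242). The small grey plate (189,197) and the blue one (287,266) are look-alikes. Spray (245,195), dropper (178,270), vial (244,284) and tub (346,211) stand nearby.

Run:
```python
from h import *
import pickle
c=pickle.load(open("top0.pkl","rb")); f=c["frame"]
a=cv2.resize(f[170:300,345:495],None,fx=4,fy=4,interpolation=cv2.INTER_CUBIC)
b=cv2.resize(f[170:300,160:210+85],None,fx=2,fy=2,interpolation=cv2.INTER_CUBIC)
cv2.imwrite("pics/crop.png",a[:,:,::-1])
hsv=cv2.cvtColor(f,cv2.COLOR_RGB2HSV)
# coupon
print("px coupon",f[242,221],f[197,189],"bench",f[242,200],f[300,200])
for n,u,v,z in (("sprayTop",243,187,.164),("dropper",178,268,.08),("vial",244,283,.048),("tub",346,209,.065)): print(n,ray(c,u,v,z).round(3))
red=((hsv[...,0]<8)|(hsv[...,0]>172))&(hsv[...,1]>150); red=red.astype(np.uint8); red[:235]=0;red[275:]=0;red[:,:450]=0;red[:,490:]=0
ys,xs=np.nonzero(red);print("red",xs.mean(),ys.mean(),ray(c,xs.mean(),ys.mean(),.09).round(4),cv2.minAreaRect(np.c_[xs,ys].astype(np.float32)))
yel=((hsv[...,0]>20)&(hsv[...,0]<35)&(hsv[...,1]>150)).astype(np.uint8); yel[:170]=0; yel[300:]=0; yel[:,:350]=0; yel[:,500:]=0
ys,xs=np.nonzero(yel);bx=cv2.boxPoints(cv2.minAreaRect(np.c_[xs,ys].astype(np.float32)))
print("yellow",bx.round(1).tolist(),[ray(c,*p,.06).round(4).tolist() for p in bx])
# coupon segmentation
roi=f[215:272,192:252].astype(int); d=abs(roi-f[242,221].astype(int)).sum(2)<40
n,l,st,ce=cv2.connectedComponentsWithStats(d.astype(np.uint8)); k=l[27,29]; ys,xs=np.nonzero(l==k)
r=cv2.minAreaRect(np.c_[xs+192,ys+215].astype(np.float32)); bx=cv2.boxPoints(r); print("coupon",r,[ray(c,*p,.009).round(4).tolist() for p in bx],ray(c,*r[0],.009))
```

```text
px coupon [160 152 147] [157 151 143] bench [137 128 114] [186 171 148]
sprayTop [0.585 0.121 0.164]
dropper [0.446 0.254 0.08 ]
vial [0.421 0.13  0.048]
tub [ 0.569 -0.071  0.065]
red 466.3468208092485 252.17919075144508 [ 0.4799 -0.3011  0.09  ] ((466.75, 251.25001525878906), (11.31370735168457, 24.748737335205078), 45.0)
yellow [[370.1000061035156, 245.3000030517578], [384.5, 185.60000610351562], [449.5, 201.39999389648438], [435.1000061035156, 261.0]] [[0.4966, -0.1189, 0.06], [0.619, -0.149, 0.06], [0.5876, -0.2794, 0.06], [0.4663, -0.247, 0.06]]
coupon ((223.57908630371094, 236.2419891357422), (26.275863647460938, 46.31034469604492), 43.602821350097656) [[0.5046, 0.2333, 0.009], [0.5765, 0.1696, 0.009], [0.5381, 0.1286, 0.009], [0.467, 0.1924, 0.009]] [0.52130009 0.1810919  0.009     ]
```

View pics/crop.png

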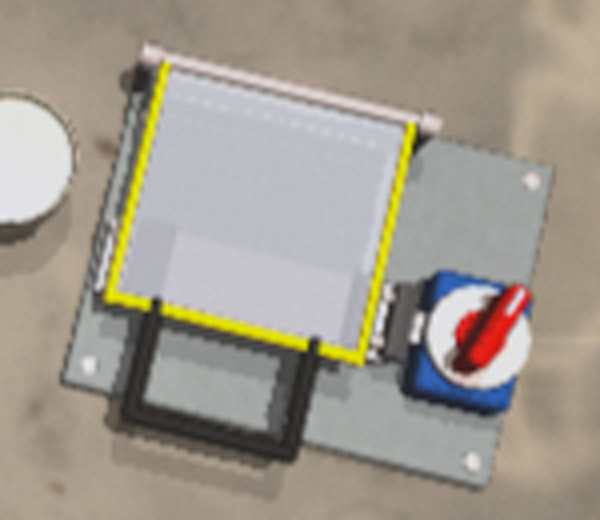

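Crop: base plate corners at crop (62,383), (488,487) and (553,165). Hinge rod runs (150,52) to (435,125), bar (125,420) to (290,455), and the wing's white-line end is at about (515,300).

```bash
cat >> h.py <<'E'
def fit2(A,B):
    A=np.array(A);B=np.array(B);a=A-A.mean(0);b=B-B.mean(0)
    th=np.arctan2((a[:,0]*b[:,1]-a[:,1]*b[:,0]).sum(),(a*b).sum()); c,s=np.cos(th),np.sin(th); M=np.array([[c,-s],[s,c]])
    t=B.mean(0)-M@A.mean(0); return th,t,(A@M.T+t-B)
E
python3 - <<'E'
from h import *
import pickle
c=pickle.load(open("top0.pkl","rb")); g=lambda x,y,z: ray(c,x/4+345-.4,y/4+170-.4,z)[:2]
B=[g(62,383,.012),g(488,487,.012),g(553,165,.012)]; A=[(-.087,.075),(-.087,-.150),(.088,-.15)]
th,t,r=fit2(A,B);print(th,t,r.round(4).tolist())
M=np.array([[np.cos(th),-np.sin(th)],[np.sin(th),np.cos(th)]])
for n,p in (("stage",(-.02,0)),("knob",(-.02,-.12)),("hinge",(.079,0)),("bar",(-.101,0))): print(n,(M@p+t).round(4))
print("hinge mid",(g(150,52,.06)+g(435,125,.06))/2,"bar ends",g(130,410,.06),g(292,447,.06))
p,q=g(465,365,.092),g(525,292,.092);print("wing",p,q,np.arctan2(*(q-p)[::-1]))
f=c["frame"]; b=f[205:285,180:270]; hs=cv2.cvtColor(b,cv2.COLOR_RGB2HSV); print(b[37,30:60].tolist())
E
```

```text
-0.23386600947674316 [ 0.52956797 -0.19505914] [[-0.0001, 0.0008], [-0.0006, -0.0003], [0.0006, -0.0005]]
stage [ 0.5101 -0.1904]
knob [ 0.4823 -0.3072]
hinge [ 0.6064 -0.2134]
bar [ 0.4313 -0.1717]
hinge mid [ 0.60697554 -0.21568953] bar ends [ 0.44328785 -0.13234463] [ 0.42574678 -0.21164714]
wing [ 0.46270446 -0.28940927] [ 0.4984038  -0.31958108] -0.7016799302359514
[[157, 151, 142], [159, 150, 144], [161, 152, 144], [158, 149, 143], [155, 150, 141], [157, 149, 142], [158, 150, 143], [161, 154, 147], [159, 151, 144], [159, 152, 145], [159, 152, 147], [160, 152, 147], [161, 154, 148], [159, 154, 146], [163, 155, 148], [165, 158, 151], [166, 160, 150], [167, 159, 153], [166, 157, 152], [170, 162, 154], [169, 162, 155], [171, 165, 157], [172, 165, 157], [173, 165, 157], [173, 165, 156], [170, 163, 155], [158, 150, 142], [108, 102, 96], [79, 73, 67], [110, 103, 91]]
```

Request:
{"method": "drive_tool", "body": {
  "moves": "-0.04 -0.025 -0.012 0 0 0.08 1; -0.08 -0.05 -0.024 0 0 0.16 1; -0.12 -0.075 -0.036 0 0 0.24 1; -0.16 -0.1 -0.048 0 0 0.32 1; -0.2 -0.125 -0.06 0 0 0.4 1; -0.24 -0.15 -0.072 0 0 0.48 1; -0.28 -0.175 -0.084 0 0 0.56 1; -0.32 -0.2 -0.096 0 0 0.64 1; -0.36 -0.225 -0.108 0 0 0.72 1; -0.4 -0.25 -0.12 0 0 0.8 1"
}}

```text
time: 1.1
tcp_pos: [0.4803, 0.2986, 0.3517]
tool_rot: [0.492, 0.871, -0.0, -0.0]
force: [0.0, 0.7, 0.5]
width: 0.0851
```

```bash
cat >> h.py <<'E'
def delta(p,yaw=-0.234):
    s=robot.get_state(); M=R.from_quat(s["tool_rot"]).as_matrix()
    y=np.arctan2(M[1,1],M[0,1]); print("pos",s["tcp_pos"].round(4),"yaw",round(y,3),"z",M[:,2].round(3),"w",round(s["width"],4),"F",s["force"].round(1),"T",s["ft_torque"].round(2),"t",s["time"],"q6",s["q"][5].round(2))
    print("d",(M.T@(np.array(p)-s["tcp_pos"])).round(4),"az",round(y-yaw,3))
E
python3 - <<'E'
from h import *
import pickle
delta((.4313,-.1717,.15))
c=cam("wrist"); save(c,"w1"); pickle.dump(c,open("w1.pkl","wb")); print(np.array(c["tool_from_camera"]).round(3).tolist(),np.array(c["K"])[0,0],c["P"])
print(proj(c,(.521,.181,.009)))
E
```

```text
pos [0.4803 0.2986 0.3517] yaw 0.542 z [-0. -0. -1.] w 0.0851 F [0.  0.7 0.5] T [ 0.03 -0.04 -0.03] t 1.1 q6 -0.04
d [-0.3777 -0.2844  0.2017] az 0.776
[[0.0, -0.946, -0.323, 0.082], [1.0, 0.001, -0.0, 0.001], [0.0, -0.323, 0.946, -0.142], [0.0, 0.0, 0.0, 1.0]] 429.3990948860787 [0.43883535 0.36951998 0.49388508]
[302.7037568  271.25055464]
```

View pics/w1.png

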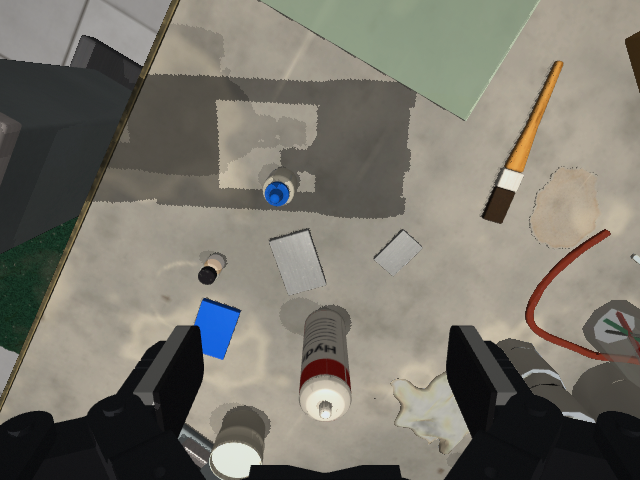

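Wrist view: coupon quad at about (270,238), (309,229), (327,284), (289,295), the small plate at (398,251), the spray base at (326,320), dropper at (278,190) and vial at (210,272).

Run:
```python
from h import *
import pickle
c=pickle.load(open("w1.pkl","rb")); f=c["frame"]
g=cv2.GaussianBlur(f,(3,3),0).astype(int); m=(abs(g-g[262,298]).sum(2)<36).astype(np.uint8)
m[:222]=0;m[300:]=0;m[:,:262]=0;m[:,335:]=0
m=cv2.morphologyEx(m,cv2.MORPH_OPEN,np.ones((5,5)))
n,l,st,ce=cv2.connectedComponentsWithStats(m);k=l[262,298];print(st[k])
cn=max(cv2.findContours((l==k).astype(np.uint8),0,1)[0],key=cv2.contourArea)
W=np.array([ray(c,*p[0],.009)[:2] for p in cn],np.float32)*1000
r=cv2.minAreaRect(W);print("mask rect mm",r)
H=[ray(c,*p,.009)[:2] for p in ((270.5,238),(309,229.5),(327,284),(289,294.5))];H=np.array(H);print(H.round(4).tolist(),H.mean(0))
e=[np.linalg.norm(H[i]-H[(i+1)%4]).round(4) for i in range(4)];print(e)
for i in range(4):d=H[(i+1)%4]-H[i];print(np.arctan2(d[1],d[0]))
for n,u,v,z in (("spray",325,405,.164),("dropper",278,190,.08),("vial",209,274,.048),("tub",237,458,.065)): print(n,ray(c,u,v,z).round(3))
```

```text
[ 271  238   64   62 2412]
mask rect mm ((520.0741577148438, 183.45962524414062), (75.500732421875, 80.78422546386719), 31.47149085998535)
[[0.4667, 0.1983], [0.5006, 0.231], [0.5552, 0.1817], [0.5221, 0.1451]] [0.51115395 0.18903036]
[np.float64(0.0471), np.float64(0.0736), np.float64(0.0494), np.float64(0.0768)]
0.7687940356152401
-0.7336009508439355
-2.305642235932135
2.3768203014795146
spray [0.58  0.135 0.164]
dropper [0.445 0.271 0.08 ]
vial [0.426 0.139 0.048]
tub [ 0.569 -0.063  0.065]
```

Request:
{"method": "drive_tool", "body": {
  "moves": "-0.038 -0.0284 0.01 0 0 0.078 0; -0.076 -0.0569 0.02 0 0 0.156 0; -0.113 -0.0853 0.03 0 0 0.233 0; -0.151 -0.1138 0.04 0 0 0.311 0; -0.189 -0.1422 0.05 0 0 0.388 0; -0.227 -0.1706 0.06 0 0 0.466 0; -0.265 -0.199 0.07 0 0 0.543 0; -0.302 -0.2275 0.08 0 0 0.621 0; -0.34 -0.256 0.09 0 0 0.7 0; -0.378 -0.2844 0.1 0 0 0.777 0"
}}

```text
time: 2.15
tcp_pos: [0.4315, -0.1722, 0.2509]
tool_rot: [0.785, 0.619, 0.0, 0.0]
force: [0.7, -0.3, 0.6]
width: 0.043
```

Run:
```python
from h import *
import pickle
delta((.4313,-.1717,.038))
c=cam("wrist"); save(c,"w2"); pickle.dump(c,open("w2.pkl","wb"))
for n,p in (("bar",(.4313,-.1717,.057)),("hinge",(.6064,-.2134,.057)),("knob",(.4823,-.3072,.092)),("stage",(.5101,-.1904,.03))): print(n,proj(c,p).round(1))
```

```text
pos [ 0.4315 -0.1722  0.2509] yaw -0.235 z [ 0. -0. -1.] w 0.043 F [ 0.7 -0.3  0.6] T [-0.06 -0.01  0.  ] t 2.15 q6 -0.21
d [ 0.0004 -0.0003  0.2129] az -0.001
bar [322.4 203.7]
hinge [546.6 203.5]
knob [421.8 357.3]
stage [416.4 196.1]
```

View pics/w2.png

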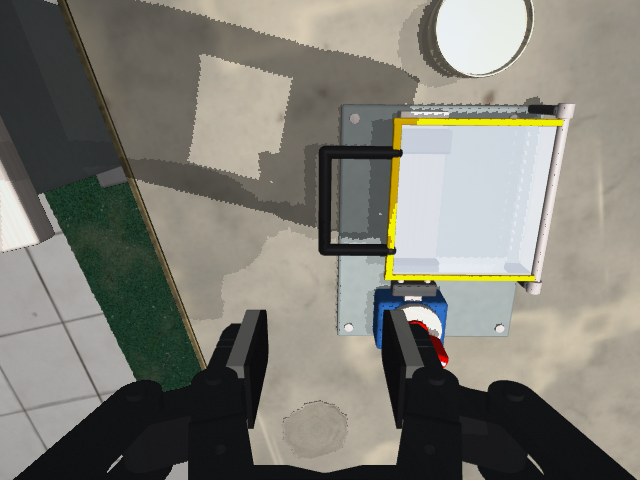

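Bar at image u≈325, v 150–252, matching the prediction to about 2 mm. I'll descend onto it.

Request:
{"method": "drive_tool", "body": {
  "moves": "0 0.0015 0.03 0 0 0 0; 0 0.0015 0.06 0 0 0 0; 0 0.0015 0.09 0 0 0 0; 0 0.0015 0.12 0 0 0 0; 0 0.0015 0.15 0 0 0 0; 0 0.0015 0.17 0 0 0 0; 0 0.0015 0.19 0 0 0 0; 0 0.0015 0.205 0 0 0 0; 0 0.0015 0.213 0 0 0 0; 0 0.0015 0.213 0 0 0 0"
}}

```text
time: 3.2
tcp_pos: [0.433, -0.1704, 0.0375]
tool_rot: [0.784, 0.621, -0.0, -0.001]
force: [-0.0, 0.6, -0.4]
width: 0.0423
```

Request:
{"method": "drive_tool", "body": {
  "moves": "0 0 0 0 0 0 -0.3; 0 0 0 0 0 0 -0.5; 0 0 0 0 0 0 -0.7; 0 0 0 0 0 0 -0.8; 0 0 0 0 0 0 -0.9; 0 0 0 0 0 0 -1; 0 0 0 0 0 0 -1; 0 0 0 0 0 0 -1; 0 0 0 0 0 0 -1; 0 0 0 0 0 0 -1"
}}

```text
time: 4.2
tcp_pos: [0.432, -0.1702, 0.0388]
tool_rot: [0.784, 0.621, -0.001, -0.001]
force: [-11.1, -0.8, 10.3]
width: 0.0075
```

Run:
```python
from h import *
delta((.4313,-.1717,.038))
for a in np.arange(0,2.05,.1): print(round(a,2),"dy",round(.18*(1-np.cos(a)),4),"dz",round(-.18*np.sin(a),4),end="; ")
```

```text
pos [ 0.432  -0.1702  0.0388] yaw -0.232 z [-0.002  0.001 -1.   ] w 0.0075 F [-11.1  -0.8  10.3] T [-0.08  1.69 -0.07] t 4.2 q6 -0.21
d [-0.0016 -0.0003  0.0008] az 0.002
0.0 dy 0.0 dz -0.0; 0.1 dy 0.0009 dz -0.018; 0.2 dy 0.0036 dz -0.0358; 0.3 dy 0.008 dz -0.0532; 0.4 dy 0.0142 dz -0.0701; 0.5 dy 0.022 dz -0.0863; 0.6 dy 0.0314 dz -0.1016; 0.7 dy 0.0423 dz -0.116; 0.8 dy 0.0546 dz -0.1291; 0.9 dy 0.0681 dz -0.141; 1.0 dy 0.0827 dz -0.1515; 1.1 dy 0.0984 dz -0.1604; 1.2 dy 0.1148 dz -0.1678; 1.3 dy 0.1319 dz -0.1734; 1.4 dy 0.1494 dz -0.1774; 1.5 dy 0.1673 dz -0.1795; 1.6 dy 0.1853 dz -0.1799; 1.7 dy 0.2032 dz -0.1785; 1.8 dy 0.2209 dz -0.1753; 1.9 dy 0.2382 dz -0.1703; 2.0 dy 0.2549 dz -0.1637;
```

Request:
{"method": "drive_tool", "body": {
  "moves": "0 -0.0008 -0.007 0 0 0 -1; 0 -0.0005 -0.018 0 0 0 -1; 0 0.001 -0.029 0 0 0 -1; 0 0.0026 -0.0358 0 0 0 -1; 0 0.007 -0.0532 0 0 0 -1; 0 0.0132 -0.0701 0 0 0 -1; 0 0.021 -0.0863 0 0 0 -1; 0 0.0304 -0.1016 0 0 0 -1; 0 0.0413 -0.116 0 0 0 -1; 0 0.0536 -0.1291 0 0 0 -1"
}}

```text
time: 5.2
tcp_pos: [0.4827, -0.1826, 0.169]
tool_rot: [0.784, 0.621, -0.002, -0.002]
force: [-20.7, -4.1, 15.0]
width: 0.008
```

Run:
```python
from h import *
delta((.4313,-.1717,.038))
for a in np.arange(.8,2.05,.1): print(round(a,2),"dy",round(.18*(np.cos(.8)-np.cos(a)),4),"dz",round(-.18*(np.sin(a)-np.sin(.8)),4),end="; ")
```

```text
pos [ 0.4827 -0.1826  0.169 ] yaw -0.231 z [-0.005  0.001 -1.   ] w 0.008 F [-20.7  -4.1  15. ] T [-0.7   3.52 -0.07] t 5.2 q6 -0.19
d [-0.0011 -0.0519  0.1313] az 0.003
0.8 dy 0.0 dz -0.0; 0.9 dy 0.0135 dz -0.0119; 1.0 dy 0.0282 dz -0.0223; 1.1 dy 0.0438 dz -0.0313; 1.2 dy 0.0602 dz -0.0386; 1.3 dy 0.0773 dz -0.0443; 1.4 dy 0.0948 dz -0.0483; 1.5 dy 0.1127 dz -0.0504; 1.6 dy 0.1307 dz -0.0508; 1.7 dy 0.1486 dz -0.0494; 1.8 dy 0.1663 dz -0.0462; 1.9 dy 0.1836 dz -0.0412; 2.0 dy 0.2003 dz -0.0345;
```

Request:
{"method": "drive_tool", "body": {
  "moves": "0 0.005 -0.007 0 0 0 -1; 0 0.0122 -0.0133 0 0 0 -1; 0 0.0195 -0.019 0 0 0 -1; 0 0.027 -0.024 0 0 0 -1; 0 0.0427 -0.0332 0 0 0 -1; 0 0.0593 -0.0407 0 0 0 -1; 0 0.0765 -0.0465 0 0 0 -1; 0 0.0943 -0.0505 0 0 0 -1; 0 0.1125 -0.0526 0 0 0 -1; 0 0.1307 -0.053 0 0 0 -1"
}}

```text
time: 6.2
tcp_pos: [0.6143, -0.214, 0.2233]
tool_rot: [0.784, 0.62, 0.001, 0.002]
force: [-2.5, -5.5, 1.8]
width: 0.0075
```

Run:
```python
from h import *
delta((.4313,-.1717,.038))
for a in np.arange(1.6,2.05,.1): print(round(a,2),"dy",round(.18*(np.cos(1.6)-np.cos(a)),4),"dz",round(-.18*(np.sin(a)-np.sin(1.6)),4),end="; ")
```

```text
pos [ 0.6143 -0.214   0.2233] yaw -0.232 z [ 0.003 -0.002 -1.   ] w 0.0075 F [-2.5 -5.5  1.8] T [-0.61  0.99 -0.29] t 6.2 q6 -0.15
d [-0.0007 -0.1885  0.1846] az 0.002
1.6 dy 0.0 dz -0.0; 1.7 dy 0.0179 dz 0.0014; 1.8 dy 0.0356 dz 0.0046; 1.9 dy 0.0529 dz 0.0096; 2.0 dy 0.0697 dz 0.0162;
```

Request:
{"method": "drive_tool", "body": {
  "moves": "0 0.008 0.0005 0 0 0 -1; 0 0.0179 0.0014 0 0 0 -1; 0 0.027 0.003 0 0 0 -1; 0 0.0356 0.0046 0 0 0 -1; 0 0.0445 0.007 0 0 0 -1; 0 0.0529 0.0096 0 0 0 -1; 0 0.058 0.0115 0 0 0 -1; 0 0.062 0.013 0 0 0 -1; 0 0.062 0.013 0 0 0 -1; 0 0.062 0.013 0 0 0 -0.5"
}}

```text
time: 7.2
tcp_pos: [0.6736, -0.2272, 0.2079]
tool_rot: [0.784, 0.621, 0.0, 0.0]
force: [0.3, 0.3, -1.5]
width: 0.0207
```

Request:
{"method": "drive_tool", "body": {
  "moves": "0 0 0 0 0 0 0; 0 0 0 0 0 0 0.5; 0 0 0 0 0 0 1; 0 0 0 0 0 0 1; 0 0 0 0 0 0 1; 0 0 -0.02 0 0 0 1; 0 0 -0.04 0 0 0 1; 0 0 -0.06 0 0 0 1; 0 0 -0.08 0 0 0 1; 0 0 -0.1 0 0 0 1"
}}

```text
time: 8.2
tcp_pos: [0.6732, -0.2273, 0.3082]
tool_rot: [0.784, 0.621, -0.0, -0.0]
force: [-0.1, -0.0, 0.3]
width: 0.0854
```

Run:
```python
from h import *
import pickle
delta((.5112,.189,.15),.80)
c=cam("scene"); save(c,"s1"); cv2.imwrite("pics/s1.png",c["frame"][120:440,160:600,::-1])
```

```text
pos [ 0.6732 -0.2273  0.3082] yaw -0.232 z [-0.  0. -1.] w 0.0854 F [-0.1 -0.   0.3] T [-0.   -0.   -0.01] t 8.2 q6 -0.14
d [ 0.3679 -0.2534  0.1582] az -1.032
```

View pics/s1.png

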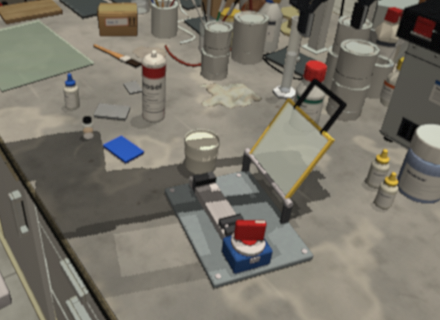

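Scene view: guard (crop 300,140) stands open, leaning back past vertical, and the neighbours haven't moved. Next, the coupon.

Request:
{"method": "drive_tool", "body": {
  "moves": "0.0368 -0.0253 0 0 0 -0.103 1; 0.0736 -0.0507 0 0 0 -0.206 1; 0.11 -0.076 0 0 0 -0.31 1; 0.147 -0.1014 0 0 0 -0.413 1; 0.184 -0.1267 0 0 0 -0.516 1; 0.221 -0.152 0 0 0 -0.619 1; 0.2575 -0.1774 0 0 0 -0.722 1; 0.2943 -0.2027 0.01 0 0 -0.826 1; 0.3311 -0.228 0.03 0 0 -0.929 1; 0.368 -0.2534 0.05 0 0 -1.032 1"
}}

```text
time: 9.25
tcp_pos: [0.5106, 0.1906, 0.2573]
tool_rot: [0.374, 0.927, 0.0, 0.001]
force: [-0.1, 0.8, -0.2]
width: 0.0854
```

Run:
```python
from h import *
import pickle
delta((.5112,.189,.002),.80)
c=cam("wrist"); pickle.dump(c,open("w3.pkl","wb")); f=c["frame"]
print(proj(c,(.5112,.189,.009)),[proj(c,(.5112+a*.025*np.cos(.8)+b*.038*np.sin(.8),.189+a*.025*np.sin(.8)-b*.038*np.cos(.8),.009)).round(0).tolist() for a,b in((1,1),(1,-1),(-1,-1),(-1,1))])
cv2.imwrite("pics/w3.png",f[:,:,::-1])
```

```text
pos [0.5106 0.1906 0.2573] yaw 0.804 z [ 0.001  0.    -1.   ] w 0.0854 F [-0.1  0.8 -0.2] T [-0.04  0.01 -0.02] t 9.25 q6 -0.5
d [-0.0013 -0.0011  0.2553] az 0.004
[322.66806913 190.2795467 ] [[349.0, 230.0], [351.0, 149.0], [295.0, 148.0], [296.0, 229.0]]
```

View pics/w3.png

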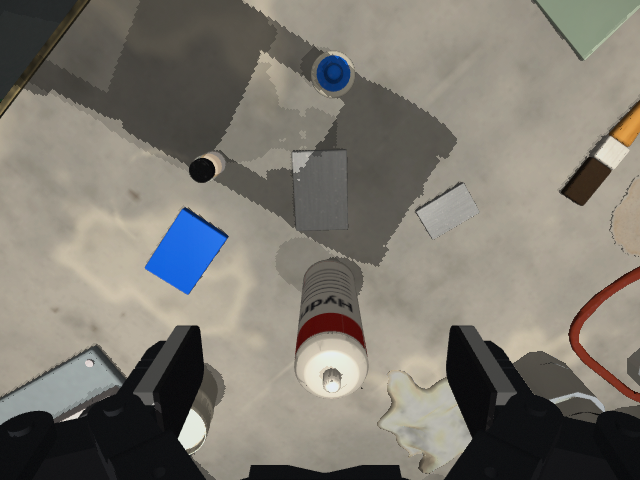

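Wrist view: coupon quad (292,150)-(347,150)-(349,229)-(294,231), which is 2 px left of the prediction and turned by about 0.03 rad. I'll correct that and descend.

Request:
{"method": "drive_tool", "body": {
  "moves": "0 -0.003 0.035 0 0 -0.03 0.7; -0.001 -0.003 0.07 0 0 -0.03 0.7; -0.001 -0.003 0.105 0 0 -0.03 0.7; -0.001 -0.003 0.14 0 0 -0.03 0.7; -0.001 -0.003 0.17 0 0 -0.03 0.7; -0.001 -0.003 0.2 0 0 -0.03 0.7; -0.001 -0.003 0.22 0 0 -0.03 0.7; -0.001 -0.003 0.24 0 0 -0.03 0.7; -0.001 -0.003 0.25 0 0 -0.03 0.7; -0.001 -0.003 0.258 0 0 -0.03 0.7"
}}

```text
time: 10.3
tcp_pos: [0.5098, 0.1861, -0.0012]
tool_rot: [0.362, 0.932, -0.0, -0.0]
force: [-0.4, 0.4, 1.0]
width: 0.0724
```

Request:
{"method": "drive_tool", "body": {
  "moves": "0 0 0 0 0 0 0.5; 0 0 0 0 0 0 0.3; 0 0 0 0 0 0 0.2; 0 0 0 0 0 0 0; 0 0 0 0 0 0 -1; 0 0 0 0 0 0 -1; 0 0 0 0 0 0 -1; 0 0 0 0 0 0 -1; 0 0 -0.01 0 0 0 -1; 0 0 -0.03 0 0 0 -1"
}}

```text
time: 11.3
tcp_pos: [0.5093, 0.186, 0.0296]
tool_rot: [0.362, 0.932, -0.0, -0.001]
force: [0.5, 0.3, -0.6]
width: 0.0474
```

Request:
{"method": "drive_tool", "body": {
  "moves": "0 0 -0.03 0 0 0 -1; 0 0 -0.06 0 0 0 -1; 0 0 -0.1 0 0 0 -1; 0 0 -0.14 0 0 0 -1; 0 0 -0.18 0 0 0 -1; 0 0 -0.2 0 0 0 -1; 0 0 -0.21 0 0 0 -1; 0 0 -0.22 0 0 0 -1; 0 0 -0.22 0 0 0 -1; 0 0 -0.22 0 0 0 -1"
}}

```text
time: 12.3
tcp_pos: [0.5095, 0.186, 0.2485]
tool_rot: [0.362, 0.932, -0.0, -0.001]
force: [0.3, 0.0, -1.4]
width: 0.0478
```

Run:
```python
from h import *
delta((.5092,-.1943,.15))
```

```text
pos [0.5095 0.186  0.2485] yaw 0.83 z [-0.001 -0.    -1.   ] w 0.0478 F [ 0.3  0.  -1.4] T [-0.02 -0.01  0.03] t 12.3 q6 -0.54
d [-0.2566 -0.2807  0.0987] az 1.064
```

Request:
{"method": "drive_tool", "body": {
  "moves": "-0.0257 -0.028 0 0 0 0.1064 -1; -0.0513 -0.0561 0 0 0 0.2128 -1; -0.077 -0.0842 0 0 0 0.3192 -1; -0.1026 -0.1123 0 0 0 0.4256 -1; -0.1283 -0.1404 0 0 0 0.532 -1; -0.154 -0.1684 0 0 0 0.6384 -1; -0.18 -0.1965 0.01 0 0 0.7448 -1; -0.2053 -0.2246 0.02 0 0 0.8512 -1; -0.231 -0.2526 0.035 0 0 0.9576 -1; -0.2566 -0.2807 0.05 0 0 1.064 -1"
}}

```text
time: 13.3
tcp_pos: [0.5091, -0.1955, 0.1977]
tool_rot: [0.786, 0.618, -0.0, -0.001]
force: [0.8, 0.9, -1.6]
width: 0.0479
```

Run:
```python
from h import *
import pickle
delta((.5092,-.1943,.03))
c=cam("wrist"); pickle.dump(c,open("w4.pkl","wb")); save(c,"w4")
C,S=np.cos(-.234),np.sin(-.234)
W=lambda x,y,z:proj(c,(.5296+C*x-S*y,-.1951+S*x+C*y,z)).round(0).tolist()
print("corner",W(-.087,.075,.012),W(.088,.075,.012),"fixed jaw face",W(-.04,.0375,.045),W(0,.0375,.045),"stage",W(-.02,0,.03),"knob",W(-.02,-.12,.092))
s=robot.get_state(); M=R.from_quat(s["tool_rot"]).as_matrix()
print("coupon corners",[proj(c,s["tcp_pos"]+M@np.array([a*.038,b*.025,-.010])).round(0).tolist() for a,b in((1,1),(1,-1),(-1,-1),(-1,1))])
```

```text
pos [ 0.5091 -0.1955  0.1977] yaw -0.238 z [-0.002  0.001 -1.   ] w 0.0479 F [ 0.8  0.9 -1.6] T [ 0.01 -0.01 -0.03] t 13.3 q6 -0.18
d [1.100e-03 1.000e-04 1.677e-01] az -0.004
corner [230.0, 100.0] [471.0, 99.0] fixed jaw face [293.0, 158.0] [352.0, 158.0] stage [323.0, 206.0] knob [323.0, 396.0]
coupon corners [[398.0, 252.0], [248.0, 251.0], [257.0, 434.0], [385.0, 435.0]]
```

View pics/w4.png

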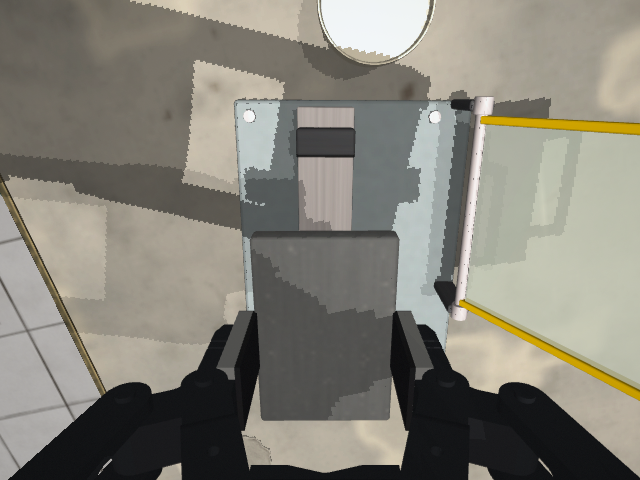

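Wrist view: coupon held level, its top face spanning v 237–420, which puts it about 6 mm towards the fixed jaw relative to the TCP. Sideways it lines up with the fixed jaw (u 325 against 326). The stage strip is clear, and I'll shift −6 mm.

Request:
{"method": "drive_tool", "body": {
  "moves": "-0.006 0 0.02 0 0 0 -1; -0.006 0 0.045 0 0 0 -1; -0.006 0 0.07 0 0 0 -1; -0.006 0 0.095 0 0 0 -1; -0.006 0 0.115 0 0 0 -1; -0.006 0 0.135 0 0 0 -1; -0.006 0 0.15 0 0 0 -1; -0.006 0 0.16 0 0 0 -1; -0.006 0 0.165 0 0 0 -1; -0.006 0 0.168 0 0 0 -1"
}}

```text
time: 14.35
tcp_pos: [0.5082, -0.1998, 0.0309]
tool_rot: [0.785, 0.62, -0.0, -0.0]
force: [1.0, 0.3, -0.7]
width: 0.0477
```

Run:
```python
from h import *
delta((.4823,-.3072,.2))
c=cam("scene"); cv2.imwrite("pics/s2.png",cv2.resize(c["frame"][240:420,300:500,::-1],None,fx=3,fy=3,interpolation=cv2.INTER_CUBIC))
```

```text
pos [ 0.5082 -0.1998  0.0309] yaw -0.234 z [-0.001  0.    -1.   ] w 0.0477 F [ 1.   0.3 -0.7] T [ 0.05 -0.03 -0.02] t 14.35 q6 -0.2
d [-0.1104 -0.0005 -0.1692] az 0.0
```

View pics/s2.png

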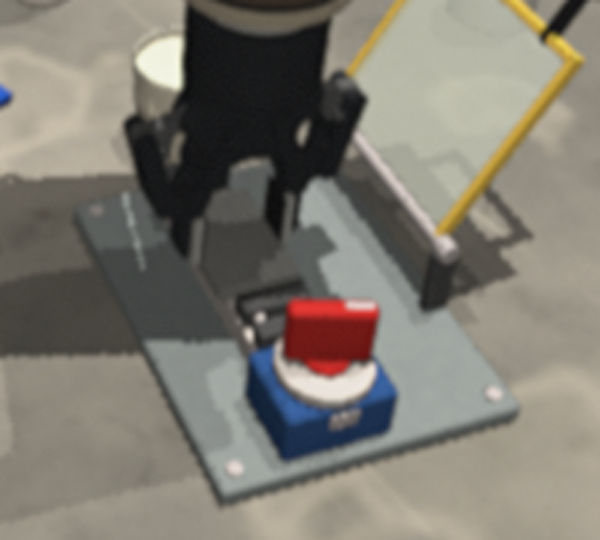

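Scene crop: the coupon is in front of the moving jaw (crop 270,310) and level just above the stage. I'll lower it 2 mm, release and lift.

Request:
{"method": "drive_tool", "body": {
  "moves": "0 0 0.001 0 0 0 -1; 0 0 0.002 0 0 0 -1; 0 0 0.002 0 0 0 -1; 0 0 0.002 0 0 0 0.2; 0 0 0.002 0 0 0 0.4; 0 0 0.002 0 0 0 0.5; 0 0 0 0 0 0 0.5; 0 0 -0.03 0 0 0 0.5; 0 0 -0.07 0 0 0 0.5; 0 0 -0.12 0 0 0 0.5"
}}

```text
time: 15.4
tcp_pos: [0.5073, -0.1995, 0.1516]
tool_rot: [0.785, 0.62, -0.001, -0.001]
force: [1.4, -0.0, 0.8]
width: 0.064
```

Run:
```python
from h import *
import pickle
c=cam("top"); pickle.dump(c,open("top1.pkl","wb"))
delta((.4823,-.3072,.2),-.70+np.pi/2)
c=cam("wrist"); save(c,"w5"); pickle.dump(c,open("w5.pkl","wb"))
C,S=np.cos(-.234),np.sin(-.234)
W=lambda x,y,z:proj(c,(.5296+C*x-S*y,-.1951+S*x+C*y,z)).round(0).tolist()
print("corner",W(-.087,.075,.012),"fixed jaw face",W(-.04,.0375,.045),W(0,.0375,.045),"coupon at y-5.5",W(-.045,.0325,.039),W(.005,.0325,.039),W(-.045,-.0435,.039),W(.005,-.0435,.039))
```

```text
pos [ 0.511  -0.2011  0.1598] yaw -0.234 z [ 0.006 -0.003 -1.   ] w 0.0642 F [ 5.2 -2.1  9.9] T [-0.06 -0.17 -0.01] t 15.45 q6 -0.2
d [-0.11   -0.0031 -0.0401] az -1.105
corner [210.0, 91.0] fixed jaw face [281.0, 158.0] [349.0, 158.0] coupon at y-5.5 [274.0, 165.0] [356.0, 165.0] [279.0, 279.0] [354.0, 279.0]
```

View pics/w5.png

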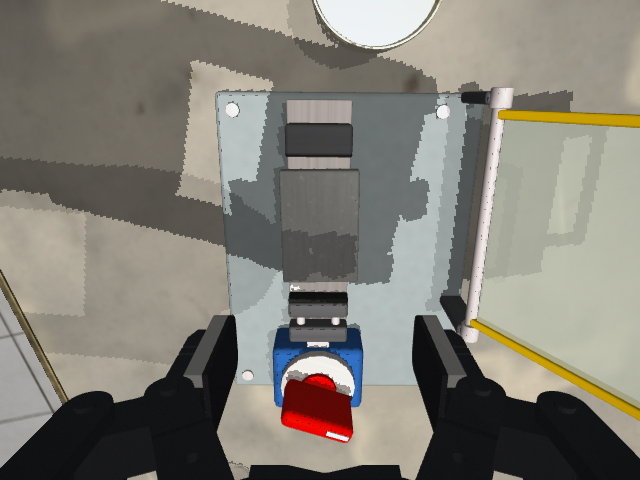

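Wrist view: coupon flat on the stage (u 280–358, v 170–282) between the fixed jaw edge (v 157) and the moving jaw (v 293). The wing's top edge runs about (281,425) to (350,441), with the white line at the right end. Now the wing angle and axis.

Run:
```python
from h import *
import pickle
c=pickle.load(open("w5.pkl","rb"))
# the arm was settling: pose at capture may differ by mm
A,B=ray(c,281,425,.092),ray(c,350,441,.092); d=B-A; print("w5 edge",A.round(4),B.round(4),np.arctan2(d[1],d[0]),np.hypot(*d[:2]))
hs=cv2.cvtColor(c["frame"],cv2.COLOR_RGB2HSV); red=(((hs[...,0]<8)|(hs[...,0]>172))&(hs[...,1]>140)&(hs[...,2]>60)).astype(np.uint8)
cn=max(cv2.findContours(red,0,1)[0],key=cv2.contourArea); print(cv2.approxPolyDP(cn,4,True)[:,0].tolist())
s=cam("scene"); save(s,"s3")
hs=cv2.cvtColor(s["frame"],cv2.COLOR_RGB2HSV); red=(((hs[...,0]<8)|(hs[...,0]>172))&(hs[...,1]>140)).astype(np.uint8); red[:320]=0;red[400:]=0;red[:,:360]=0;red[:,460:]=0
ys,xs=np.nonzero(red); h=cv2.convexHull(np.c_[xs,ys]); print("scene",cv2.approxPolyDP(h,2,True)[:,0].tolist())
for n in ("top0","top1"):
    t=pickle.load(open(n+".pkl","rb")); hs=cv2.cvtColor(t["frame"],cv2.COLOR_RGB2HSV); red=(((hs[...,0]<8)|(hs[...,0]>172))&(hs[...,1]>140)).astype(np.uint8); red[:230]=0;red[280:]=0;red[:,:445]=0;red[:,490:]=0
    ys,xs=np.nonzero(red)
    if len(xs): h=cv2.convexHull(np.c_[xs,ys]); print(n,cv2.approxPolyDP(h,1,True)[:,0].tolist())
delta((.4823,-.3072,.2))
```

```text
w5 edge [ 0.4628 -0.2985  0.092 ] [ 0.5007 -0.3203  0.092 ] -0.5215169792090257 0.043799771408194944
[[290, 379], [282, 423], [346, 442], [352, 433], [349, 397], [336, 392], [323, 374], [301, 382]]
scene [[425, 343], [422, 359], [407, 364], [395, 358], [397, 340]]
top0 [[477, 243], [470, 256], [465, 261], [460, 262], [460, 250], [473, 241]]
pos [ 0.5103 -0.2008  0.1546] yaw -0.234 z [ 0.005 -0.002 -1.   ] w 0.064 F [-0.6  0.4 -1. ] T [-0.05 -0.05  0.01] t 15.55 q6 -0.2
d [-0.1101 -0.0023 -0.0453] az 0.0
```

Request:
{"method": "drive_tool", "body": {
  "moves": "-0.005 0 -0.01 0 0 -0.12 0; -0.015 0 -0.025 0 0 -0.25 0; -0.03 -0.001 -0.04 0 0 -0.37 0; -0.045 -0.002 -0.045 0 0 -0.5 0; -0.06 -0.002 -0.045 0 0 -0.62 0; -0.075 -0.002 -0.045 0 0 -0.75 0; -0.09 -0.002 -0.045 0 0 -0.88 0; -0.1 -0.002 -0.045 0 0 -1 0; -0.11 -0.002 -0.045 0 0 -1.13 0; -0.11 -0.002 -0.045 0 0 -1.25 0"
}}

```text
time: 16.55
tcp_pos: [0.4803, -0.3072, 0.1952]
tool_rot: [0.272, 0.962, 0.0, -0.001]
force: [0.2, -0.6, -1.1]
width: 0.0425
```

Run:
```python
from h import *
import pickle
delta((.4823,-.3072,.062),1.02)
c=cam("wrist"); save(c,"w6"); pickle.dump(c,open("w6.pkl","wb"))
hs=cv2.cvtColor(c["frame"],cv2.COLOR_RGB2HSV); red=(((hs[...,0]<8)|(hs[...,0]>172))&(hs[...,1]>140)&(hs[...,2]>60)).astype(np.uint8)
cn=max(cv2.findContours(red,0,1)[0],key=cv2.contourArea); print(cv2.approxPolyDP(cn,4,True)[:,0].tolist())
print("axis top",proj(c,(.4823,-.3072,.092)))
x,y,w,h=cv2.boundingRect(cn); im=cv2.resize(c["frame"][max(0,y-40):y+h+40,max(0,x-60):x+w+60],None,fx=3,fy=3); print(max(0,x-60),max(0,y-40),im.shape); cv2.imwrite("pics/w6c.png",im[:600,:800,::-1])
```

```text
pos [ 0.4803 -0.3072  0.1952] yaw 1.02 z [-0.001  0.001 -1.   ] w 0.0425 F [ 0.2 -0.6 -1.1] T [ 0.    0.06 -0.02] t 16.55 q6 -1.64
d [-0.0019  0.0011  0.1332] az 0.0
[[324, 194], [308, 227], [317, 240], [318, 272], [329, 274], [334, 270], [336, 240], [345, 228], [334, 195]]
axis top [325.6994462  241.43591203]
248 154 (483, 474, 3)
```

View pics/w6c.png

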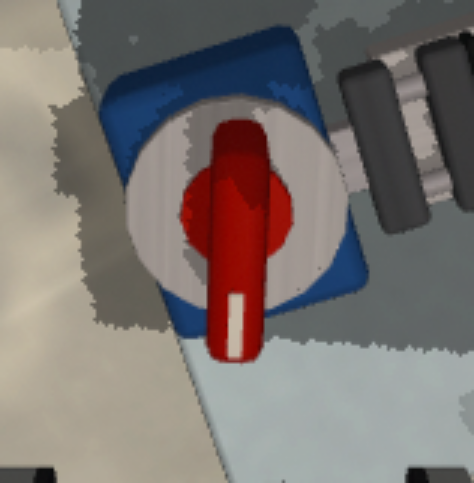

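Crop of the wrist view: the wing is upright in the image, so aligned with the pads to about 0.02 rad. White line at crop (235,325), wing top ending at (236,360). I'll check the axis position along the wing.

Run:
```python
from h import *
import pickle
c=pickle.load(open("w6.pkl","rb"))
t=np.array([-np.sin(1.02),np.cos(1.02),0])
for k in (.023,-.023):
  for z in (.092,.056): print(k,z,(proj(c,np.array([.4823,-.3072,z])+k*t)-[248,154])*3)
# collar disk: 52mm
for k in (.026,-.026): print("collar",k,(proj(c,np.array([.4823,-.3072,.052])+k*t)-[248,154])*3)
```

```text
0.023 0.092 [233.30836412 150.93023732]
0.023 0.056 [232.9246586 112.1098451]
-0.023 0.092 [232.89995219 367.51297142]
-0.023 0.056 [232.5813903  306.05243046]
collar 0.026 [232.91078741  95.17577566]
collar -0.026 [232.52953843 311.93153226]
```

Request:
{"method": "drive_tool", "body": {
  "moves": "-0.0015 0.001 0.02 0 0 0 0; -0.0015 0.001 0.04 0 0 0 0; -0.0015 0.001 0.06 0 0 0 0; -0.0015 0.001 0.08 0 0 0 0; -0.0015 0.001 0.1 0 0 0 0; -0.0015 0.001 0.115 0 0 0 0; -0.0015 0.001 0.125 0 0 0 0; -0.0015 0.001 0.13 0 0 0 0; -0.0015 0.001 0.133 0 0 0 0; -0.0015 0.001 0.133 0 0 0 0"
}}

```text
time: 17.6
tcp_pos: [0.4828, -0.3064, 0.0634]
tool_rot: [0.274, 0.962, -0.0, -0.0]
force: [0.0, -1.1, 0.5]
width: 0.0429
```

Request:
{"method": "drive_tool", "body": {
  "moves": "0 0 0 0 0 0 -0.2; 0 0 0 0 0 0 -0.35; 0 0 0 0 0 0 -0.5; 0 0 0 0 0 0 -0.6; 0 0 0 0 0 0 -0.7; 0 0 0 0 0 0 -0.8; 0 0 0 0 0 0 -0.9; 0 0 0 0 0 0 -1; 0 0 0 0 0 0 -1; 0 0 0 0 0 0 -1"
}}

```text
time: 18.6
tcp_pos: [0.4827, -0.307, 0.0638]
tool_rot: [0.274, 0.962, -0.0, 0.0]
force: [-4.6, -4.6, 4.4]
width: 0.011
```

Run:
```python
from h import *
delta((.4823,-.3072,.062),1.02)
```

```text
pos [ 0.4827 -0.307   0.0638] yaw 1.016 z [ 0.    -0.001 -1.   ] w 0.011 F [-4.6 -4.6  4.4] T [-0.75  0.72 -0.01] t 18.6 q6 -1.63
d [ 0.0003 -0.0004  0.0018] az -0.004
```

Request:
{"method": "drive_tool", "body": {
  "moves": "0 0 0 0 0 0.1 -1; 0 0 0 0 0 0.2 -1; 0 0 0 0 0 0.3 -1; 0 0 0 0 0 0.4 -1; 0 0 0 0 0 0.5 -1; 0 0 0 0 0 0.6 -1; 0 0 0 0 0 0.7 -1; 0 0 0 0 0 0.8 -1; 0 0 0 0 0 0.9 -1; 0 0 0 0 0 1 -1"
}}

```text
time: 19.6
tcp_pos: [0.4819, -0.3075, 0.0638]
tool_rot: [0.703, 0.712, -0.001, 0.0]
force: [-11.9, -11.8, 8.2]
width: 0.0108
```

Run:
```python
from h import *
import pickle
delta((.4823,-.3072,.062),1.016)
c=pickle.load(open("w5.pkl","rb"))
a,b=ray(c,316,157.5,.045),ray(c,319,292,.045); print("gap0",np.linalg.norm(a-b), a,b)
```

```text
pos [ 0.4819 -0.3075  0.0638] yaw 0.013 z [-0.001 -0.001 -1.   ] w 0.0108 F [-11.9 -11.8   8.2] T [-2.08  2.13  0.17] t 19.6 q6 -0.63
d [0.0002 0.0004 0.0018] az -1.003
gap0 0.0878197621931003 [ 0.51934757 -0.15381965  0.045     ] [ 0.50041291 -0.23957389  0.045     ]
```

Request:
{"method": "drive_tool", "body": {
  "moves": "-0.0007 -0.0007 0 0 0 0.06 -1; -0.0007 -0.0007 0 0 0 0.12 -1; -0.0007 -0.0007 0 0 0 0.18 -1; -0.0007 -0.0007 0 0 0 0.24 -1; -0.0007 -0.0007 0 0 0 0.3 -1; -0.0007 -0.0007 0 0 0 0.36 -1; -0.0007 -0.0007 0 0 0 0.42 -1; -0.0007 -0.0007 0 0 0 0.48 -1; -0.0007 -0.0007 0 0 0 0.54 -1; -0.0007 -0.0007 0 0 0 0.6 -1"
}}

```text
time: 20.6
tcp_pos: [0.4812, -0.3074, 0.0637]
tool_rot: [0.881, 0.473, -0.001, -0.0]
force: [-10.2, -4.0, 10.1]
width: 0.0111
```

Run:
```python
from h import *
delta((.4823,-.3072,.062),1.016)
c=cam("top"); im=c["frame"][170:300,345:495]; cv2.imwrite("pics/t2.png",cv2.resize(im,None,fx=4,fy=4,interpolation=cv2.INTER_CUBIC)[:,:,::-1])
```

```text
pos [ 0.4812 -0.3074  0.0637] yaw -0.586 z [-0.001 -0.    -1.   ] w 0.0111 F [-10.2  -4.   10.1] T [-0.82  1.71  0.14] t 20.6 q6 -0.03
d [0.0008 0.0008 0.0017] az -1.602
```

Request:
{"method": "drive_tool", "body": {
  "moves": "0 0 0 0 0 0.02 -1; 0 0 0 0 0 0.04 -1; 0 0 0 0 0 0.06 -1; 0 0 0 0 0 0.08 -1; 0 0 0 0 0 0.1 -1; 0 0 0 0 0 0.12 -1; 0 0 0 0 0 0.14 -1; 0 0 0 0 0 0.15 -1; 0 0 0 0 0 0.15 -1; 0 0 0 0 0 0.15 -1"
}}

```text
time: 21.65
tcp_pos: [0.481, -0.3073, 0.0637]
tool_rot: [0.914, 0.406, -0.001, -0.0]
force: [-10.2, -4.8, 10.7]
width: 0.011
```

```bash
python3 -c "
from h import *
delta((.4823,-.3072,.062),1.016)"
```

```text
pos [ 0.481  -0.3073  0.0637] yaw -0.734 z [-0.002  0.    -1.   ] w 0.011 F [-10.2  -4.8  10.7] T [-0.74  1.78  0.01] t 21.65 q6 0.11
d [0.0009 0.0009 0.0017] az -1.75
```

Request:
{"method": "drive_tool", "body": {
  "moves": "0 0 0 0 0 0.02 -1; 0 0 0 0 0 0.04 -1; 0 0 0 0 0 0.06 -1; 0 0 0 0 0 0.08 -1; 0 0 0 0 0 0.1 -1; 0 0 0 0 0 0.1 -1; 0 0 0 0 0 0.1 -1; 0 0 0 0 0 0.1 -1; 0 0 0 0 0 0.1 -1; 0 0 0 0 0 0.1 -1"
}}

```text
time: 22.65
tcp_pos: [0.4809, -0.3072, 0.0637]
tool_rot: [0.933, 0.36, -0.001, -0.0]
force: [-11.1, -3.4, 12.1]
width: 0.0108
```

```bash
python3 -c "
from h import *
delta((.4823,-.3072,.062),1.016)"
```

```text
pos [ 0.4809 -0.3072  0.0637] yaw -0.834 z [-0.002  0.    -1.   ] w 0.0108 F [-11.1  -3.4  12.1] T [-0.74  1.84  0.03] t 22.65 q6 0.21
d [0.001  0.0009 0.0017] az -1.85
```

Request:
{"method": "drive_tool", "body": {
  "moves": "0 0 0 0 0 0.01 -1; 0 0 0 0 0 0.02 -1; 0 0 0 0 0 0.03 -1; 0 0 0 0 0 0.04 -1; 0 0 0 0 0 0.05 -1; 0 0 0 0 0 0.06 -1; 0 0 0 0 0 0.07 -1; 0 0 0 0 0 0.08 -1; 0 0 0 0 0 0.09 -1; 0 0 0 0 0 0.1 -1"
}}

```text
time: 23.65
tcp_pos: [0.4809, -0.3072, 0.0637]
tool_rot: [0.95, 0.313, -0.001, -0.0]
force: [-11.1, -2.7, 11.8]
width: 0.011
```

```bash
python3 -c "
from h import *
delta((.4823,-.3072,.062),1.016)"
```

```text
pos [ 0.4809 -0.3072  0.0637] yaw -0.934 z [-0.002  0.    -1.   ] w 0.011 F [-11.1  -2.7  11.8] T [-0.66  2.    0.21] t 23.65 q6 0.31
d [0.0011 0.0009 0.0017] az -1.95
```

Request:
{"method": "drive_tool", "body": {
  "moves": "0 0 0 0 0 0.01 -1; 0 0 0 0 0 0.02 -1; 0 0 0 0 0 0.03 -1; 0 0 0 0 0 0.04 -1; 0 0 0 0 0 0.05 -1; 0 0 0 0 0 0.06 -1; 0 0 0 0 0 0.07 -1; 0 0 0 0 0 0.08 -1; 0 0 0 0 0 0.09 -1; 0 0 0 0 0 0.1 -1"
}}

```text
time: 24.65
tcp_pos: [0.4808, -0.3071, 0.0637]
tool_rot: [0.964, 0.265, -0.001, -0.0]
force: [-10.9, -2.7, 11.5]
width: 0.0112
```

```bash
python3 -c "
from h import *
delta((.4823,-.3072,.062),1.016)"
```

```text
pos [ 0.4808 -0.3071  0.0637] yaw -1.034 z [-0.002  0.    -1.   ] w 0.0112 F [-10.9  -2.7  11.5] T [-0.43  1.86  0.2 ] t 24.65 q6 0.41
d [0.0012 0.0009 0.0017] az -2.05
```

Request:
{"method": "drive_tool", "body": {
  "moves": "0 0 0 0 0 0.01 -1; 0 0 0 0 0 0.02 -1; 0 0 0 0 0 0.03 -1; 0 0 0 0 0 0.04 -1; 0 0 0 0 0 0.05 -1; 0 0 0 0 0 0.06 -1; 0 0 0 0 0 0.07 -1; 0 0 0 0 0 0.08 -1; 0 0 0 0 0 0.09 -1; 0 0 0 0 0 0.1 -1"
}}

```text
time: 25.65
tcp_pos: [0.4807, -0.307, 0.0637]
tool_rot: [0.976, 0.217, -0.001, -0.0]
force: [-10.9, -2.0, 12.6]
width: 0.011
```

```bash
python3 -c "
from h import *
delta((.4823,-.3072,.062),1.016)"
```

```text
pos [ 0.4807 -0.307   0.0637] yaw -1.134 z [-0.002  0.001 -1.   ] w 0.011 F [-10.9  -2.   12.6] T [-0.42  1.99  0.23] t 25.65 q6 0.51
d [0.0013 0.0008 0.0017] az -2.15
```

Request:
{"method": "drive_tool", "body": {
  "moves": "0 0 0 0 0 0.01 -1; 0 0 0 0 0 0.02 -1; 0 0 0 0 0 0.03 -1; 0 0 0 0 0 0.04 -1; 0 0 0 0 0 0.05 -1; 0 0 0 0 0 0.06 -1; 0 0 0 0 0 0.06 -1; 0 0 0 0 0 0.06 -1; 0 0 0 0 0 0.06 -1; 0 0 0 0 0 0.06 -1"
}}

```text
time: 26.65
tcp_pos: [0.4807, -0.3069, 0.0637]
tool_rot: [0.982, 0.187, -0.001, -0.001]
force: [-11.3, -1.8, 12.7]
width: 0.0113
```

```bash
python3 -c "
from h import *
delta((.4823,-.3072,.062),1.016)"
```

```text
pos [ 0.4807 -0.3069  0.0637] yaw -1.194 z [-0.002  0.001 -1.   ] w 0.0113 F [-11.3  -1.8  12.7] T [-0.31  2.01  0.13] t 26.65 q6 0.57
d [0.0014 0.0009 0.0017] az -2.21
```

Request:
{"method": "drive_tool", "body": {
  "moves": "0 0 0 0 0 0.01 -1; 0 0 0 0 0 0.02 -1; 0 0 0 0 0 0.03 -1; 0 0 0 0 0 0.04 -1; 0 0 0 0 0 0.05 -1; 0 0 0 0 0 0.06 -1; 0 0 0 0 0 0.07 -1; 0 0 0 0 0 0.08 -1; 0 0 0 0 0 0.09 -1; 0 0 0 0 0 0.1 -1"
}}

```text
time: 27.65
tcp_pos: [0.4807, -0.3068, 0.0637]
tool_rot: [0.99, 0.138, -0.001, -0.001]
force: [-11.2, -1.4, 13.3]
width: 0.0112
```

```bash
python3 -c "
from h import *
delta((.4823,-.3072,.062),1.016)"
```

```text
pos [ 0.4807 -0.3068  0.0637] yaw -1.294 z [-0.002  0.001 -1.   ] w 0.0112 F [-11.2  -1.4  13.3] T [-0.21  1.98  0.26] t 27.65 q6 0.67
d [0.0015 0.0008 0.0017] az -2.31
```

Request:
{"method": "drive_tool", "body": {
  "moves": "0 0 0 0 0 0.01 -1; 0 0 0 0 0 0.02 -1; 0 0 0 0 0 0.03 -1; 0 0 0 0 0 0.04 -1; 0 0 0 0 0 0.05 -1; 0 0 0 0 0 0.06 -1; 0 0 0 0 0 0.07 -1; 0 0 0 0 0 0.08 -1; 0 0 0 0 0 0.09 -1; 0 0 0 0 0 0.1 -1"
}}

```text
time: 28.65
tcp_pos: [0.4806, -0.3067, 0.0637]
tool_rot: [0.996, 0.088, -0.001, -0.001]
force: [-11.6, -0.2, 14.1]
width: 0.0112
```

```bash
python3 -c "
from h import *
delta((.4823,-.3072,.062),1.016)"
```

```text
pos [ 0.4806 -0.3067  0.0637] yaw -1.394 z [-0.002  0.001 -1.   ] w 0.0112 F [-11.6  -0.2  14.1] T [-0.09  1.96  0.25] t 28.65 q6 0.77
d [0.0016 0.0008 0.0017] az -2.41
```

Request:
{"method": "drive_tool", "body": {
  "moves": "0 0 0 0 0 0.01 -1; 0 0 0 0 0 0.02 -1; 0 0 0 0 0 0.03 -1; 0 0 0 0 0 0.04 -1; 0 0 0 0 0 0.05 -1; 0 0 0 0 0 0.05 -1; 0 0 0 0 0 0.05 -1; 0 0 0 0 0 0.06 -1; 0 0 0 0 0 0.07 -1; 0 0 0 0 0 0.08 -1"
}}

```text
time: 29.65
tcp_pos: [0.4806, -0.3066, 0.0637]
tool_rot: [0.999, 0.048, -0.001, -0.001]
force: [-11.1, -0.3, 13.7]
width: 0.0114
```

```bash
python3 -c "
from h import *
delta((.4823,-.3072,.062),1.016)"
```

```text
pos [ 0.4806 -0.3066  0.0637] yaw -1.474 z [-0.002  0.001 -1.   ] w 0.0114 F [-11.1  -0.3  13.7] T [0.05 1.93 0.09] t 29.65 q6 0.85
d [0.0016 0.0007 0.0016] az -2.49
```

Request:
{"method": "drive_tool", "body": {
  "moves": "0 0 0 0 0 0.01 -1; 0 0 0 0 0 0.02 -1; 0 0 0 0 0 0.03 -1; 0 0 0 0 0 0.04 -1; 0 0 0 0 0 0.05 -1; 0 0 0 0 0 0.06 -1; 0 0 0 0 0 0.07 -1; 0 0 0 0 0 0.08 -1; 0 0 0 0 0 0.08 -1; 0 0 0 0 0 0.08 -1"
}}

```text
time: 30.65
tcp_pos: [0.4806, -0.3066, 0.0637]
tool_rot: [1.0, 0.008, -0.001, -0.001]
force: [-10.9, 1.1, 14.3]
width: 0.011
```

```bash
python3 -c "
from h import *
delta((.4823,-.3072,.062),1.016)"
```

```text
pos [ 0.4806 -0.3066  0.0637] yaw -1.554 z [-0.002  0.001 -1.   ] w 0.011 F [-10.9   1.1  14.3] T [ 0.19  1.91 -0.13] t 30.65 q6 0.93
d [0.0017 0.0007 0.0017] az -2.57
```

The torque peaked near 0.26 Nm and has now reversed (−0.13), so the clutch is past the click's dead centre. I'll follow it a little further and let go.

Request:
{"method": "drive_tool", "body": {
  "moves": "0 0 0 0 0 0.01 -1; 0 0 0 0 0 0.02 -1; 0 0 0 0 0 0.03 -1; 0 0 0 0 0 0.04 -1; 0 0 0 0 0 0.05 -1; 0 0 0 0 0 0.06 -1; 0 0 0 0 0 0.07 -1; 0 0 0 0 0 0.08 -1; 0 0 0 0 0 0.08 -1; 0 0 0 0 0 0.08 -1"
}}

```text
time: 31.65
tcp_pos: [0.4806, -0.3065, 0.0637]
tool_rot: [0.999, -0.032, -0.001, -0.001]
force: [-10.6, 2.9, 15.4]
width: 0.011
```

```bash
python3 -c "
from h import *
delta((.4823,-.3072,.062),1.016)"
```

```text
pos [ 0.4806 -0.3065  0.0637] yaw -1.634 z [-0.002  0.001 -1.   ] w 0.011 F [-10.6   2.9  15.4] T [ 0.29  1.86 -0.08] t 31.65 q6 1.01
d [0.0017 0.0006 0.0017] az -2.65
```

Request:
{"method": "drive_tool", "body": {
  "moves": "0 0 0 0 0 0 -0.6; 0 0 0 0 0 0 -0.3; 0 0 0 0 0 0 0; 0 0 0 0 0 0 0; 0 0 0 0 0 0 0; 0 0 -0.03 0 0 0 0; 0 0 -0.07 0 0 0 0; 0 0 -0.11 0 0 0 0; 0 0 -0.14 0 0 0 0; 0 0 -0.16 0 0 0 0"
}}

```text
time: 32.65
tcp_pos: [0.4827, -0.3075, 0.226]
tool_rot: [0.999, -0.032, 0.001, 0.001]
force: [0.1, -1.4, -0.8]
width: 0.0426
```

Run:
```python
from h import *
import pickle
delta((.4823,-.3072,.2),-1.634)
c=cam("wrist"); save(c,"w7"); pickle.dump(c,open("w7.pkl","wb"))
hs=cv2.cvtColor(c["frame"],cv2.COLOR_RGB2HSV); red=(((hs[...,0]<8)|(hs[...,0]>172))&(hs[...,1]>140)&(hs[...,2]>60)).astype(np.uint8)
cn=max(cv2.findContours(red,0,1)[0],key=cv2.contourArea); print(cv2.approxPolyDP(cn,4,True)[:,0].tolist())
```

```text
pos [ 0.4827 -0.3075  0.226 ] yaw -1.634 z [ 0.002 -0.002 -1.   ] w 0.0426 F [ 0.1 -1.4 -0.8] T [0.01 0.03 0.04] t 32.65 q6 1.01
d [-0.0005 -0.0003  0.026 ] az 0.0
[[330, 186], [321, 187], [306, 212], [314, 228], [310, 251], [315, 257], [325, 256], [330, 230], [339, 219]]
```

View pics/w7.png

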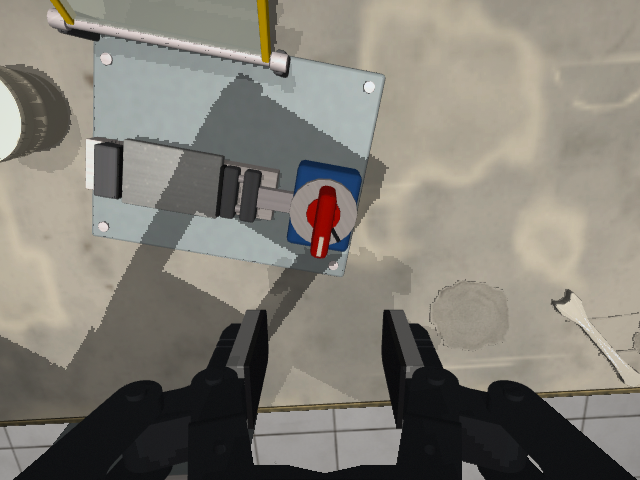

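Wrist view: coupon held between both jaws (fixed jaw at (107,170), moving jaw at (230,192)), guard still back. The white line is at about (320,247) and the collar's black line runs (329,228)-(339,242). Now the slip angle from the two lines.

Run:
```python
from h import *
import pickle
c=pickle.load(open("w7.pkl","rb")); f=c["frame"]
roi=f[222:248,326:346].astype(int); ys,xs=np.nonzero(roi.sum(2)<130); xs+=326; ys+=222; print(len(xs),xs.min(),xs.max(),ys.min(),ys.max())
i=np.argmax(ys);P=ray(c,xs[ys==ys.max()].mean(),ys.max(),.054);Q=ray(c,xs[ys==ys.min()].mean(),ys.min(),.054);d=P-Q;ab=np.arctan2(d[1],d[0])
ax=np.array([.4823,-.3072]);print("black",ab,"from axis",np.arctan2(*(P[:2]-ax)[::-1]))
w=np.all(f[236:258,310:332]>190,axis=2); ys,xs=np.nonzero(w); ys+=236;xs+=310; vx,vy,x0,y0=cv2.fitLine(np.c_[xs,ys].astype(np.float32),2,0,.01,.01).ravel(); t=6*np.sign(vy)
A,B=ray(c,x0-vx*t,y0-vy*t,.092),ray(c,x0+vx*t,y0+vy*t,.092);d=B-A;aw=np.arctan2(d[1],d[0]);print("white",aw,"n",len(xs),"mid from axis",np.arctan2(*(ray(c,x0,y0,.092)[:2]-ax)[::-1]),"slip",ab-aw)
c=cam("top"); save(c,"t9"); o=pickle.load(open("top0.pkl","rb"))
D=cv2.absdiff(c["frame"],o["frame"]).max(2)
for n,(u,v) in dict(spray=(243,190),dropper=(178,268),vial=(244,283),tub=(346,210)).items(): print(n,(D[v-14:v+15,u-14:u+15]>40).sum())
```

```text
95 327 339 222 247
black 2.9312718376431945 from axis -3.0820822307400064Traceback (most recent call last):
  File "<stdin>", line 7, in <module>
cv2.error: OpenCV(4.12.0) /io/opencv/modules/imgproc/src/linefit.cpp:50: error: (-215:Assertion failed) count > 0 in function 'fitLine2D_wods'
```

Run:
```python
from h import *
import pickle
c=pickle.load(open("w7.pkl","rb")); f=c["frame"]; ax=np.array([.4823,-.3072]); an=lambda d:np.arctan2(d[1],d[0])
P,Q=ray(c,329,228,.054)[:2],ray(c,339,242,.054)[:2]; print("black",an(Q-P),an(Q-ax),an(P-ax))
A,B=ray(c,321.5,238,.092)[:2],ray(c,318.5,256,.092)[:2]; print("white",an(B-A),an((A+B)/2-ax),"tool x-",-1.634-np.pi/2+2*np.pi)
t=cam("top"); o=pickle.load(open("top0.pkl","rb")); D=cv2.absdiff(t["frame"],o["frame"]).max(2)
for n,(u,v) in dict(spray=(243,190),dropper=(178,268),vial=(244,283),tub=(346,210)).items(): print(n,(D[v-14:v+15,u-14:u+15]>40).sum())
```

```text
black -2.6024478581954944 -2.7050594465262012 -2.825116624721405
white 2.9196662093139447 2.907698323816598 tool x- 3.0783889803846898
spray 665
dropper 633
vial 772
tub 122
```

The lines give a slip of about 0.72 rad, so exactly one click. Next I'll check the neighbours by template matching, which tolerates shading changes, and then hand in.

Run:
```python
from h import *
import pickle
g=lambda f:cv2.Canny(cv2.cvtColor(f,cv2.COLOR_RGB2GRAY),40,120)
o=pickle.load(open("top0.pkl","rb"))["frame"]; o2=pickle.load(open("scene0.pkl","rb"))["frame"]; n=cam("top")["frame"]; n2=cam("scene")["frame"]
def m(a,b,items):
    for k,(u,v,r) in items.items():
        R_=cv2.matchTemplate(b[v-r-10:v+r+10,u-r-10:u+r+10],a[v-r:v+r,u-r:u+r],cv2.TM_CCOEFF_NORMED); _,s,_,l=cv2.minMaxLoc(R_); print(k,"shift",(l[0]-10,l[1]-10),round(s,2))
m(o,n,dict(spray=(243,190,12),dropper=(178,268,9),vial=(244,283,7),tub=(346,210,17)))
print("scene");m(o2,n2,dict(spray=(314,205,20),dropper=(231,212,12),vial=(247,246,9),tub=(362,268,17)))
yel=cv2.inRange(cv2.cvtColor(n2,cv2.COLOR_RGB2HSV),(18,120,100),(35,255,255))[200:330,380:520]; print("guard yellow px",(yel>0).sum(),robot.get_state()["force"].round(1))
```

```text
spray shift (0, 0) 0.96
dropper shift (4, -7) -0.08
vial shift (-5, 8) 0.06
tub shift (0, 0) 0.98
scene
spray shift (0, 0) 1.0
dropper shift (0, 0) 1.0
vial shift (0, 0) 1.0
tub shift (0, 0) 0.93
guard yellow px 470 [ 0.2 -0.1 -0.8]
```

```bash
python3 -c "
from plant import robot
print(robot.sign_off())"
```

```text
the job is handed in; nothing more can be done
None
```

The job is done and handed in, at about 33 s of the 72 s allowed. The sign-off gives no verdict.

- **Guard:** I swung it back by its bar to about 1.95 rad and let it fall to its stop. It was still open in the last wrist picture.
- **Coupon:** It lies flat on the stage with its long side from jaw to jaw. The last picture shows it gripped at both ends. I had set it down about 5–8 mm short of the fixed jaw, and the moving jaw pushed it the rest of the way.
- **Knob:** I turned it clockwise 2.65 rad. The torque rose to about 0.26 Nm, then reversed to about −0.13 Nm, and I let go there. It then moved on about 0.16 rad by itself. The white and black lines now read a slip of about 0.72 rad, which is one click.
- **Neighbours:** The scene camera shows no shift for the spray can, dropper bottle, vial or tub.

Two checks disagreed:
- **Top camera:** It could not confirm the dropper or vial, probably because the arm blocked its view. It does confirm the spray can and tub.
- **Collar start angle:** The jaw gap suggested about 0.9 rad, outside the stated 0.2–0.8. I used the torque and the line readings instead.

At hand-in the gripper was clear of everything, with a wrist force under 1 N.

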